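# Release the ratchet clamp and slide out the glued trinket box

## Robot

A 6-joint arm with a two-finger parallel gripper is mounted at the origin on the work surface. World frame = base frame: x ahead of the robot, y to its left, z up, the work surface at z = 0. Lengths are in m, angles in degrees, forces in N, time in s.
With the tool pointing down it reaches from about 0.375 to 0.975 m from the base axis. Payload 3.8 kg.
Tool frame: the origin (TCP) lies midway between the tips of the shut fingers; the grasp point (between the pads) lies 19 mm behind it; y points along the fingers, z is the direction in which the jaws open and shut, and the axes are right-handed (so a half turn about y gives the same grasp; the last joint's range is limited). The gripper opens to 85 mm and grips with 20 to 120 N. Pads are 22 mm wide; open, the fingers measure 114 mm over their backs; the gripper's body (76 mm by 85 mm) begins 54 mm behind the grasp point. The pads swing forward as they close: fully open they stand 13 mm farther back than shut.
Start: joints at [-66.228, 15.12, 91.902, -0, 72.978, -2.114], TCP at [0.295, -0.607, 0.231] pointing down, gripper open.
Joint ranges: [-150.88, 150.88], [-54.13, 125.18], [17.81, 147.31], [-75.09, 255.09], [0, 152.58], [-146.25, 146.25]. Speed limits (degrees/s): [147.25, 147.25, 180, 180, 180, 180].

## Interface

Orientations are given as [roll, pitch, yaw] about the fixed x, y, z axes, in that order (R = Rz(yaw) Ry(pitch) Rx(roll)).
In Python, from station import manip, eyes gives the robot as it stands.
- The arm moves only by the tool play_rows, never from a script. Its argument "commands" is a list of rows, each an object with "delta_pos": the shift along the world's x, y, z in mm, a list of three; "turn": the turn about the world's z in rad; "fingers": the closure, from -1 (fully open) to 1 (shut), so that 0 is half open. A call has 1 to 8 rows; each row is the pose to reach, as a shift and turn from the pose commanded when the call began; what a row does not reach only later rows make up. A row lasts 1/8 s, in which the tool goes at most 62.5 mm and 10.7 degrees, less where a joint would pass 70% of its speed; a pose out of reach is approached as far as the arm can. A call with a gripper value outside its range is refused whole. The fingers move at their own pace and stop on an object; the grip force is fixed at half the most. Time passes only in rows, so rows that repeat a pose let the fingers close. It gives the time, the measured TCP pose, the force and the opening at its end, in the units of the state.
- manip.read_state(): the state, without advancing time (a new reading comes with each control period).
- eyes.get_image(name): name is "side" or "top"; returns (picture, depth): 420x560x3 uint8, blue, green, red; 420x560 float32, m along the optical axis (not along the pixel's ray), 0 where there is no reading.
- eyes.get_calibration(name): a dict with "vfov" (degrees; the focal length in pixels is half the picture's height over the tangent of half this angle, whatever the lens; pixels are square), "cx", "cy" (the principal point, pixels), "position" and "orientation" of the camera in the world. Camera axes: x right, y down, z forward; pixel columns grow to the right and rows downward; lengths in m; the calibration is good to about 2 mm. A picture is of the moment at which its call begins. get_calibration takes no time and is no camera call.
- manip.sign_off(): hands the job in, once; it reports no verdict.
The state is a dict: "clock": time; "joints": joint angles; "dq": joint speeds; "effort": joint torques, N m; "position": TCP position; "eef_rot": TCP orientation; "ft_force": force on the tool from outside, world axes, zero at the start; "ft_torque": the same for the moment, N m; "gripper_width": finger opening in m.
Only numpy, scipy, OpenCV 4.12 (cv2) and the standard library are available. Lean on these libraries where they do the work, as an engineer would, in place of code of your own. Each camera call takes 0.05 s, during which the arm holds its last target. There are 200 camera calls.

## Task

The glue on the wooden trinket box in the ratchet clamp has set. Flip the clamp's pawl lever over so that it lets go of the teeth, push the sliding jaw all the way back, then slide the box along the table out of the clamp's open side until all of it lies on the paper sheet. Leave the pawl flipped and the jaw back, keep the box upright on the table without lifting it, and do not disturb the things around.

Things in the scene. Friction and masses are not known exactly. Their poses are not given: they have to be found in the camera images.
- clamp: Bench clamp, screwed down. Origin on the table under the middle of the box's starting place; +x along its bar, from the sliding jaw to the fixed jaw (roughly away from the robot); +y out of its open side, to the sheet; z up. Wooden fixed jaw: x = 41 to 63 mm, from the bar to y = 44 mm, 55 mm high (60 at the bar). Free gap on the table between bar and box: y = -77 to -32 mm, 80 mm long.
- jaw (a joint): Sliding jaw, m: 0 closed, 0.060 fully back (moved along clamp -x, towards the robot, to its end stop). Starts at 0 to 0.002. Slides stiffly (about 4 N), stays where left. With the pawl in the teeth it can close but moves backward only to the next tooth (teeth 16 mm apart). Below z = 55 mm it reaches from the bar to y = 44 mm, where a lip 14 mm long holds the box in until the jaw is back.
- jaw_plate (a point): On the sliding jaw's raised wooden plate: middle of its face towards the box, at clamp (-41 mm - jaw, 0, 84 mm), 12 mm below its top edge. The plate is 70 mm wide (clamp y, centred at y = 0), 20 mm thick, its top at z = 96 mm. The box is only 55 mm high, so the plate can be pushed back (to clamp -x) from over the box.
- pawl (a joint): Pawl lever on the sliding jaw, above the bar, rad: 0 = nose in the teeth, lever leaning 25 degrees away from the box (to clamp -x); 1.05 = flipped over, leaning 35 degrees towards the box, nose clear. Falls by its own weight (under 1 N) to either side; balance point near 0.45. Reads up to 0.35 while its nose rides over a tooth. Push its top in clamp +x to flip it; pushing in -x puts it back.
- pawl_paddle (a point): Middle of the steel paddle at the top of the pawl lever: 36 mm wide (clamp y), 34 mm long, 14 mm thick, 62 mm from the lever's hinge, which runs along clamp y at clamp (-95 mm - jaw, -100 mm, 44 mm). In the teeth the paddle's middle is at clamp x = -121 mm - jaw, z = 100 mm; flipped over at x = -60 mm - jaw, z = 95 mm.
- trinket_center (a point): Loose wooden trinket box with a white inlay on its lid, 78 mm along clamp x, 64 mm along clamp y, 55 mm high, about 0.3 kg; the point is its centre, 27.5 mm above the table; its axes start along the clamp's. It stands on the table between the jaws with about 4 mm play.
- bar (a point): Middle of the top of the clamp's aluminium bar, at clamp (-67, -100, 20) mm. The bar is 28 mm wide, 20 mm high, from clamp x = -218 to +75 mm, with steel sawteeth on top (to z = 27 mm) and an end stop 34 mm high at x = -212 mm.
- sheet: White paper sheet flat on the table beyond the clamp's open side, 180 mm (its x) by 160 mm (its y), too thin to feel; origin at its middle, about 155 mm in clamp +y from the clamp's origin, turned up to 0.1 rad from the clamp.
- mug: White mug, 80 mm wide, 85 mm high, a bystander. Origin under its centre.
- saucer: White saucer, 136 mm wide, a bystander. Origin under its centre.
- glue: White glue bottle, 44 mm wide, 115 mm high, a bystander, beyond the sheet's edge on the robot's side. Origin under its centre.
- brush: Paint brush 180 mm long lying along the clamp's bar outside it, a bystander.
- cards: Stack of cards 55 by 88 by 16 mm, a bystander beyond the sheet. Origin under its centre.
- jar: Glass jar with brass lid, 60 mm wide, 75 mm high, a bystander behind the fixed jaw. Origin under its centre.
- trinket: The same box by its underside: origin at the middle of its underside.
There are look-alikes about, which are no part of the job. Leave any blue or turquoise look-alike of the trinket alone.

How it is judged:
By the outcome, as a careful person would: the job done as asked, in the order asked, and still so for the second after the job is handed in, with the robot touching nothing.
It also fails if it takes over 54 s, if anything falls off the work surface, if the arm or the gripper's body presses on something with over 40 N, if the wrist force passes 120 N, or if a joint passes its speed limit or range.

## Working session

There is one attempt and no reset: what is moved stays moved. The work goes in short steps, Python scripts to look and compute and a tool call to move; the robot and the scene stay as the last step left them, time stands still between calls to the robot, and variables do not carry over. Pictures are saved under pics/ and viewed, about 8 in all and at most 12, crops included, and the job is handed in when it is done.

Besides the shell and the picture viewer there is one more tool, called after "Request:" in YAML: its name, and indented under it one key for each argument. play_rows: Moves the arm, as the interface text tells. Its arguments: {"type":"object","properties":{"commands":{"type":"array","items":{"type":"object","properties":{"delta_pos":{"type":"array","items":{"type":"number"}},"turn":{"type":"number"},"fingers":{"type":"number"}}}}},"required":["commands"]}

```bash
mkdir -p pics; cat > h.py <<'E'
import numpy as np, cv2
from station import manip, eyes
from scipy.spatial.transform import Rotation as R
def cal(n):
    c=eyes.get_calibration(n); f=210/np.tan(np.radians(c['vfov']/2))
    o=np.array(c['orientation'])
    M=R.from_euler('xyz',o,degrees=True).as_matrix() if o.shape==(3,) else (o if o.shape==(3,3) else None)
    return c,f,M,np.array(c['position'])
def ray(n,u,v,z):
    c,f,M,p=cal(n); d=M@np.array([(u-c['cx'])/f,(v-c['cy'])/f,1]); return p+d*(z-p[2])/d[2]
def proj(n,P):
    c,f,M,p=cal(n); q=M.T@(np.array(P)-p); return c['cx']+f*q[0]/q[2],c['cy']+f*q[1]/q[2]
def cloud(n,dep):
    c,f,M,p=cal(n); v,u=np.mgrid[:420,:560]
    q=np.stack([(u-c['cx'])/f*dep,(v-c['cy'])/f*dep,dep],-1); return q@M.T+p
E
python3 - <<'E'
from h import *
for n in('top','side'):
    print(eyes.get_calibration(n)); i,d=eyes.get_image(n); cv2.imwrite(f'pics/{n}0.png',cv2.resize(i,(784,588),interpolation=cv2.INTER_CUBIC)); np.savez(f'{n}0',i=i,d=d)
print(manip.read_state())
E
```

```text
{'vfov': 50.10947626185493, 'cx': 286.7578642300171, 'cy': 208.97016171453964, 'position': array([ 0.49394261, -0.00264268,  0.88681996]), 'orientation': array([-172.81660451,    0.40108592,  -90.28213686])}
{'vfov': 49.60143533782581, 'cx': 284.1951697852445, 'cy': 202.2482887235601, 'position': array([0.22526424, 0.51046437, 0.55748242]), 'orientation': array([-126.30151138,   -0.56810581, -142.57797747])}
{'clock': 0.1, 'joints': array([-6.62310315e+01,  1.51665815e+01,  9.19766882e+01, -5.25232089e-04,
        7.29773856e+01, -2.11317548e+00]), 'dq': array([-0.05502941, -0.03448575, -0.06252531,  0.12347836,  0.02735923,
        0.08371651]), 'effort': array([ 9.67207711e-05, -5.16707432e+01, -3.68590772e+01, -1.27748676e-04,
        6.36379104e-03,  8.79188093e-06]), 'position': array([ 0.29438095, -0.6066598 ,  0.23003536]), 'eef_rot': array([-9.01205918e+01,  3.94742723e-03, -1.54117706e+02]), 'ft_force': array([ 0.21555781, -0.00168725, -0.58825861]), 'ft_torque': array([ 0.0099396,  0.0352038, -0.0373106]), 'gripper_width': 0.0854122719176692}
```

View pics/top0.png

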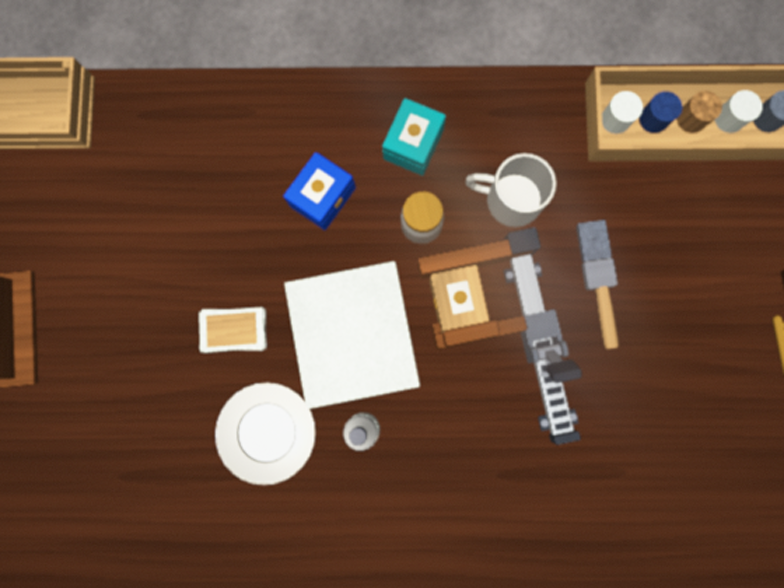

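View pics/side0.png

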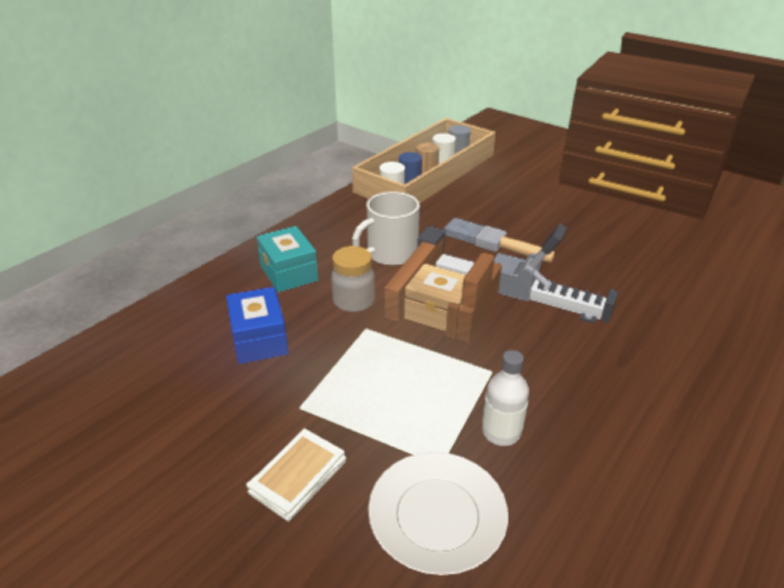

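The target is the natural-wood box between the jaws, at (460,297) in the enlarged top view. The blue box at (320,190) and the turquoise one at (414,135) are decoys. The bar runs from (575,440) to (520,240), the sheet is at (352,335) and the glue bottle at (360,432). Next I'll measure these and make one confirming crop.

```bash
python3 - <<'E'
from h import *
z=np.load('top0.npz'); i,d=z['i'],z['d']; P=cloud('top',d); H=cv2.cvtColor(i,cv2.COLOR_BGR2HSV)
s=560/784
def rect(mask,zz,name):
    n,l,st,c=cv2.connectedComponentsWithStats(mask.astype(np.uint8)); k=1+np.argmax(st[1:,4])
    cs,_=cv2.findContours((l==k).astype(np.uint8),0,2); q=np.array([ray('top',p[0][0],p[0][1],zz)[:2] for p in max(cs,key=len)],np.float32)*1000
    r=cv2.minAreaRect(q); print(name,np.round(r[0],1),np.round(r[1],1),round(r[2],1)); return r
def win(a,b,c,e):
    m=np.zeros(d.shape,bool); m[int(b*s):int(e*s),int(a*s):int(c*s)]=1; return m
w=win(425,250,495,340); t=w&(P[...,2]>.048)&(P[...,2]<.062)
print('boxtop z',np.median(P[...,2][t]))
wood=(H[...,2]>140)
rb=rect(t&wood,.055,'box')
rect(w&(H[...,1]<60)&(H[...,2]>180),.055,'inlay')
rs=rect(win(270,245,430,415)&(H[...,1]<60)&(H[...,2]>170)&(P[...,2]<.02),0,'sheet')
# bar: line through bar ends / steel (low sat), z~0.02
m=win(505,250,590,445)&(P[...,2]>.012)&(P[...,2]<.024)
q=P[m][:,:2].astype(np.float32)*1000; v=cv2.fitLine(q,cv2.DIST_HUBER,0,.01,.01).ravel(); print('bar',v,np.degrees(np.arctan2(v[1],v[0])))
# jaws: fixed (z 50-60) 
r=rect(win(415,235,545,275)&(P[...,2]>.045)&(P[...,2]<.066),.055,'fixed')
r=rect(win(430,315,525,350)&(P[...,2]>.085)&(P[...,2]<.105),.096,'plate')
r=rect(win(530,320,600,390)&(P[...,2]>.07)&(P[...,2]<.125),.1,'paddle'); m=win(530,320,600,390)&(P[...,2]>.08);print(P[m].mean(0),P[m].min(0),P[m].max(0))
for nm,W in dict(mug=(480,150,560,228),jar=(398,188,446,245),glue=(340,408,385,455)).items():
    m=win(*W)&(P[...,2]>.03); print(nm,np.round(P[m].min(0),3),np.round(P[m].max(0),3))
Rm=R.from_euler('xyz',manip.read_state()['eef_rot'],degrees=True).as_matrix(); print(np.round(Rm,3))
cv2.imwrite('pics/crop.png',cv2.resize(i[160:330,280:440],None,fx=3.5,fy=3.5,interpolation=cv2.INTER_CUBIC))
E
```

```text
boxtop z 0.05437795936184553
box [593.2 -73.8] [77.  64.1] 11.5
inlay [592.8 -74.7] [41.1 29. ] 11.6
sheet [539.6  99.3] [188.6 212.6] 10.8
bar [ 9.8458242e-01  1.7492142e-01  5.4001709e+02 -1.8638699e+02] 10.074084
fixed [ 646.9 -102.8] [ 41.3 164.8] 14.5
plate [543.7 -84.6] [20.  69.6] 11.5
paddle [ 499.2 -196.6] [32.9 41. ] 12.1
[ 0.49582121 -0.18779591  0.13710664] [ 0.48214858 -0.21394842  0.08000568] [ 0.50997878 -0.00264268  0.88681996]
mug [ 0.494 -0.199  0.03 ] [ 0.782 -0.003  0.887]
jar [ 0.494 -0.054  0.03 ] [0.732 0.004 0.887]
glue [ 0.398 -0.003  0.032] [0.494 0.078 0.887]
[[-0.9   -0.001  0.437]
 [-0.437  0.002 -0.9  ]
 [-0.    -1.    -0.002]]
```

View pics/crop.png

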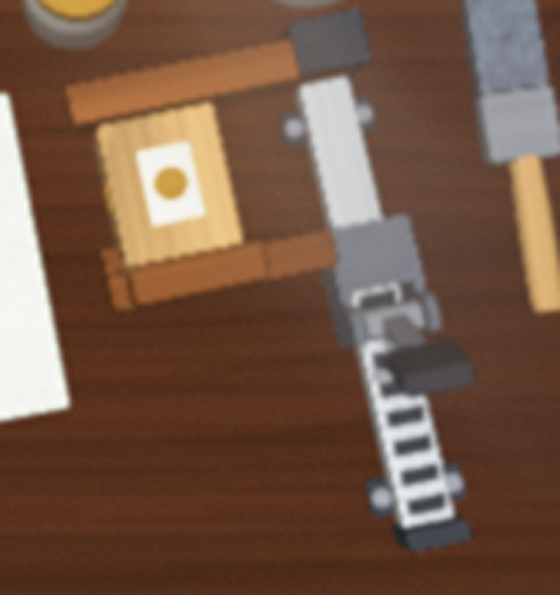

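The crop shows the unpainted wooden box with the white inlay at (170,183), between the jaws. The pawl paddle is at (435,365), leaning away from the box, towards the robot. I estimate the clamp origin at (593,-74) mm with yaw 11.5°. The plate and paddle positions agree with that.

First move: go behind the paddle at safe height with the fingers shut and the jaw axis along clamp y.

Request:
play_rows:
  commands:
    - {"delta_pos":[20,55,0],"turn":-0.12,"fingers":1}
    - {"delta_pos":[40,110,0],"turn":-0.25,"fingers":1}
    - {"delta_pos":[62,168,0],"turn":-0.25,"fingers":1}
    - {"delta_pos":[83,226,0],"turn":-0.25,"fingers":1}
    - {"delta_pos":[104,284,0],"turn":-0.25,"fingers":1}
    - {"delta_pos":[126,342,0],"turn":-0.25,"fingers":1}
    - {"delta_pos":[147,400,0],"turn":-0.25,"fingers":1}
    - {"delta_pos":[147,400,0],"turn":-0.25,"fingers":1}

```text
clock: 1.1
position: [0.4424, -0.2034, 0.2309]
eef_rot: [-90.1, 0.0, -168.1]
ft_force: [0.2, -0.6, -0.4]
gripper_width: 0.0004
```

```bash
python3 - <<'E'
from h import *
k=560/784
c=np.array([ray('top',u*k,v*k,0)[:2] for u,v in((285,281),(396,262),(419,386),(310,408))])*1000
print(np.round(c),c.mean(0))
a=np.radians(11.5);E=np.array([[np.cos(a),np.sin(a)],[-np.sin(a),np.cos(a)]])
print('clamp',np.round((c-[593,-74])@E.T), np.round((c.mean(0)-[593,-74])@E.T))
for n,u,v,z in(('glue',358,436,.115),('cards',232,330,.016),('mug',521,185,.085),('jar',422,211,.075)):
    p=ray('top',u*k,v*k,z)[:2]*1000; print(n,np.round(p),np.round((p-[593,-74])@E.T))
E
```

```text
[[623. 169.]
 [650.  11.]
 [474. -21.]
 [445. 131.]] [548.0221177   72.46375884]
clamp [[  78.  232.]
 [  73.   72.]
 [-106.   76.]
 [-104.  230.]] [-15. 152.]
glue [418.  55.] [-146.  162.]
cards [553. 238.] [ 23. 314.]
mug [ 736. -155.] [ 124. -108.]
jar [705. -25.] [119.  26.]
```

Request:
play_rows:
  commands:
    - {"delta_pos":[0,0,-45],"turn":0,"fingers":1}
    - {"delta_pos":[0,0,-90],"turn":0,"fingers":1}
    - {"delta_pos":[0,0,-130],"turn":0,"fingers":1}
    - {"delta_pos":[0,0,-130],"turn":0,"fingers":1}

```text
clock: 1.6
position: [0.438, -0.2065, 0.0976]
eef_rot: [-90.3, -0.4, -168.5]
ft_force: [0.7, 0.5, 0.2]
gripper_width: 0.0001
```

Request:
play_rows:
  commands:
    - {"delta_pos":[15,3,0],"turn":0,"fingers":1}
    - {"delta_pos":[29,6,0],"turn":0,"fingers":1}
    - {"delta_pos":[37,7.5,0],"turn":0,"fingers":1}
    - {"delta_pos":[45,9,0],"turn":0,"fingers":1}
    - {"delta_pos":[53,11,0],"turn":0,"fingers":1}
    - {"delta_pos":[61,12.5,0],"turn":0,"fingers":1}
    - {"delta_pos":[69,14,0],"turn":0,"fingers":1}
    - {"delta_pos":[75,15,0],"turn":0,"fingers":1}

```text
clock: 2.6
position: [0.5172, -0.1921, 0.1012]
eef_rot: [-90.0, 0.0, -168.4]
ft_force: [-0.8, 0.4, 1.3]
gripper_width: -0.0003
```

```bash
python3 - <<'E'
from h import *
i,_=eyes.get_image('side'); u,v=np.array(proj('side',[.53,-.18,.06])).astype(int); print(u,v, manip.read_state()['position'],manip.read_state()['ft_force'])
cv2.imwrite('pics/s1.png',cv2.resize(i[max(v-90,0):v+80,u-110:u+110],None,fx=3.4,fy=3.4,interpolation=cv2.INTER_CUBIC))
E
```

```text
372 185 [ 0.51791523 -0.19215694  0.10131526] [1.52741727 0.0731772  0.37690758]
```

View pics/s1.png

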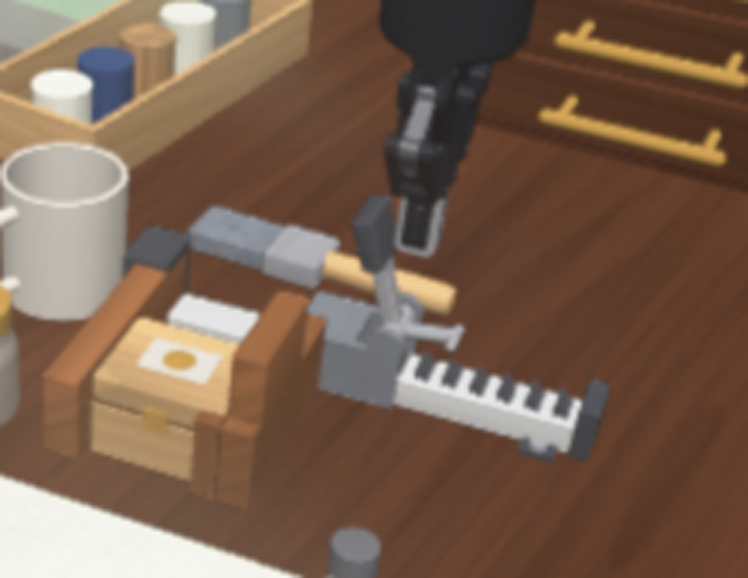

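The paddle at (372,230) is past upright and leaning slightly towards the box. I'll push a little more, back off and lift.

Request:
play_rows:
  commands:
    - {"delta_pos":[7,1.5,0],"turn":0,"fingers":1}
    - {"delta_pos":[7,1.5,0],"turn":0,"fingers":1}
    - {"delta_pos":[-10,-2,0],"turn":0,"fingers":1}
    - {"delta_pos":[-10,-2,35],"turn":0,"fingers":1}
    - {"delta_pos":[-10,-2,75],"turn":0,"fingers":1}
    - {"delta_pos":[25,50,75],"turn":0,"fingers":1}
    - {"delta_pos":[61,95,75],"turn":0,"fingers":1}
    - {"delta_pos":[61,115,75],"turn":0,"fingers":1}

```text
clock: 3.65
position: [0.5783, -0.0757, 0.1765]
eef_rot: [-90.0, 0.0, -168.3]
ft_force: [-0.9, -0.4, -0.7]
gripper_width: -0.0002
```

```bash
python3 - <<'E'
from h import *
i,_=eyes.get_image('side'); u,v=372,185
s=manip.read_state();print(s['position'],s['ft_force'])
cv2.imwrite('pics/s2.png',cv2.resize(i[v-90:v+80,u-110:u+110],None,fx=3.4,fy=3.4,interpolation=cv2.INTER_CUBIC))
E
```

```text
[ 0.57683215 -0.07411929  0.17598257] [-0.28943011  1.83123955 -0.92503557]
```

View pics/s2.png

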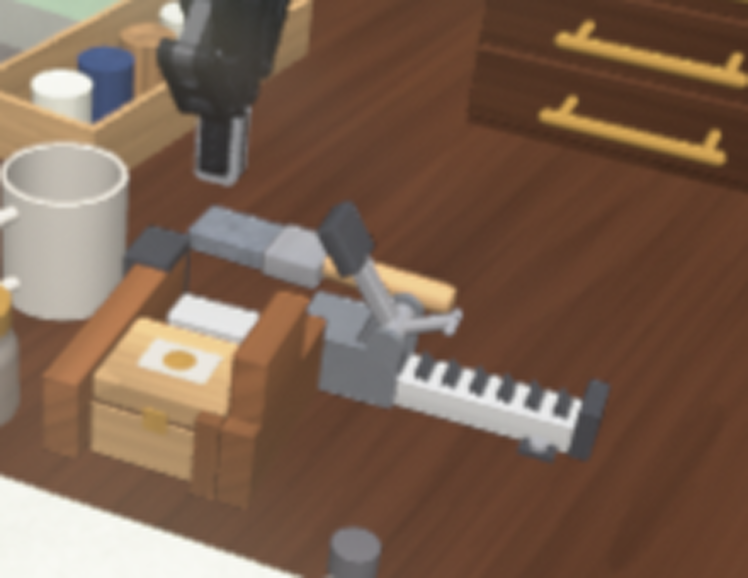

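The pawl has fallen over towards the box, with the paddle at (345,240). Next I'll lower over the box and push the plate back.

Request:
play_rows:
  commands:
    - {"delta_pos":[0,0,-50],"turn":0,"fingers":1}
    - {"delta_pos":[0,0,-85],"turn":0,"fingers":1}
    - {"delta_pos":[0,0,-101],"turn":0,"fingers":1}
    - {"delta_pos":[0,0,-101],"turn":0,"fingers":1}
    - {"delta_pos":[-8,-1.6,-101],"turn":0,"fingers":1}
    - {"delta_pos":[-16,-3.2,-101],"turn":0,"fingers":1}
    - {"delta_pos":[-24,-4.9,-101],"turn":0,"fingers":1}
    - {"delta_pos":[-32,-6.5,-101],"turn":0,"fingers":1}

```text
clock: 4.7
position: [0.5473, -0.0843, 0.0772]
eef_rot: [-89.9, 0.3, -168.4]
ft_force: [4.6, -0.9, 4.1]
gripper_width: 0.0005
```

Request:
play_rows:
  commands:
    - {"delta_pos":[-8,-1.6,0],"turn":0,"fingers":1}
    - {"delta_pos":[-16,-3.2,0],"turn":0,"fingers":1}
    - {"delta_pos":[-24,-4.9,0],"turn":0,"fingers":1}
    - {"delta_pos":[-32,-6.5,0],"turn":0,"fingers":1}
    - {"delta_pos":[-38,-7.7,0],"turn":0,"fingers":1}
    - {"delta_pos":[-41,-8.3,0],"turn":0,"fingers":1}
    - {"delta_pos":[-41,-8.3,0],"turn":0,"fingers":1}

```text
clock: 5.58
position: [0.507, -0.0916, 0.0752]
eef_rot: [-90.0, 0.3, -168.5]
ft_force: [12.4, 2.3, -4.8]
gripper_width: 0.0003
```

Request:
play_rows:
  commands:
    - {"delta_pos":[-3,-0.6,0],"turn":0,"fingers":1}
    - {"delta_pos":[-3,-0.6,0],"turn":0,"fingers":1}

```text
clock: 5.82
position: [0.507, -0.0917, 0.0753]
eef_rot: [-89.9, 0.7, -168.5]
ft_force: [21.0, 4.6, -12.2]
gripper_width: 0.0001
```

The jaw is at its stop: the force rises with no motion. I'll back off, lift, go over the box and part-open.

Request:
play_rows:
  commands:
    - {"delta_pos":[15,3,0],"turn":0,"fingers":1}
    - {"delta_pos":[20,4,40],"turn":0,"fingers":1}
    - {"delta_pos":[35,7,90],"turn":0,"fingers":-0.6}
    - {"delta_pos":[65,13,100],"turn":0,"fingers":-0.6}
    - {"delta_pos":[92,19.5,100],"turn":0,"fingers":-0.6}
    - {"delta_pos":[92,19.5,100],"turn":0,"fingers":-0.6}
    - {"delta_pos":[92,19.5,100],"turn":0,"fingers":-0.6}

```text
clock: 6.7
position: [0.5911, -0.073, 0.1733]
eef_rot: [-90.1, -0.3, -168.4]
ft_force: [-0.4, -0.5, 0.0]
gripper_width: 0.0684
```

```bash
python3 - <<'E'
from h import *
i,_=eyes.get_image('side'); u,v=372,185
s=manip.read_state();print(s['position'],s['ft_force'],s['gripper_width'])
cv2.imwrite('pics/s3.png',cv2.resize(i[v-110:v+80,u-120:u+110],None,fx=3.3,fy=3.1,interpolation=cv2.INTER_CUBIC))
E
```

```text
[ 0.59131623 -0.07313673  0.1736108 ] [-0.5344063   0.91225585 -0.39204318] 0.06876814082762775
```

View pics/s3.png

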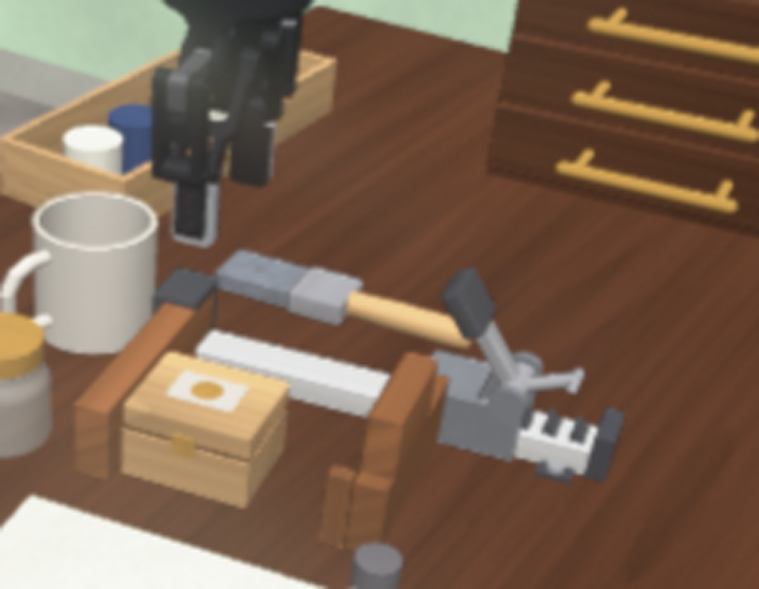

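Jaw back, pawl flipped at (468,300), box unmoved at (205,430). I'll check the jaw travel from the top camera before descending.

```bash
python3 - <<'E'
from h import *
i,d=eyes.get_image('top'); P=cloud('top',d); a=np.radians(11.5);E=np.array([[np.cos(a),np.sin(a)],[-np.sin(a),np.cos(a)]])
z0=np.load('top0.npz'); P0=cloud('top',z0['d'])
for Q,lo,hi in((P0,-80,-30),(P,-135,-75)):
    C=(Q[...,:2]*1000-[593,-74])@E.T
    m=(Q[...,2]>.09)&(Q[...,2]<.1)&(abs(C[...,1])<33)&(C[...,0]>lo)&(C[...,0]<hi); print(m.sum(),np.percentile(C[m],[2,50,98],axis=0))
E
```

```text
423 [[-59.81729419 -31.64811371]
 [-50.31028172  -0.25619801]
 [-40.61671938  31.59313129]]
430 [[-118.94778865  -31.62866963]
 [-109.21849723    0.17703048]
 [ -99.83390553   31.41108852]]
```

Request:
play_rows:
  commands:
    - {"delta_pos":[2,-1,0],"turn":0,"fingers":-1}
    - {"delta_pos":[2,-1,0],"turn":0,"fingers":-1}
    - {"delta_pos":[2,-1,-40],"turn":0,"fingers":-1}
    - {"delta_pos":[2,-1,-80],"turn":0,"fingers":-1}
    - {"delta_pos":[2,-1,-120],"turn":0,"fingers":-1}
    - {"delta_pos":[2,-1,-150],"turn":0,"fingers":-1}
    - {"delta_pos":[2,-1,-164],"turn":0,"fingers":-1}
    - {"delta_pos":[2,-1,-164],"turn":0,"fingers":-1}

```text
clock: 7.8
position: [0.595, -0.0741, 0.0106]
eef_rot: [-90.0, -0.1, -168.4]
ft_force: [0.2, 0.4, 0.6]
gripper_width: 0.0856
```

The jaw travelled 59–60 mm, so it is fully back. I'll close to a loose cage of about 69 mm and slide the box out along the table.

Request:
play_rows:
  commands:
    - {"delta_pos":[0,0,0],"turn":0,"fingers":-0.6}
    - {"delta_pos":[0,0,0],"turn":0,"fingers":-0.6}
    - {"delta_pos":[0,0,0],"turn":0,"fingers":-0.6}
    - {"delta_pos":[-1,5,0],"turn":0,"fingers":-0.6}
    - {"delta_pos":[-3,12,0],"turn":0,"fingers":-0.6}
    - {"delta_pos":[-5,19,0],"turn":0,"fingers":-0.6}
    - {"delta_pos":[-7,26,0],"turn":0,"fingers":-0.6}
    - {"delta_pos":[-9,33,0],"turn":0,"fingers":-0.6}

```text
clock: 8.8
position: [0.5866, -0.0406, 0.0113]
eef_rot: [-90.0, 0.0, -168.4]
ft_force: [1.3, -3.0, 1.9]
gripper_width: 0.0682
```

Request:
play_rows:
  commands:
    - {"delta_pos":[-2,7,0],"turn":0,"fingers":-0.6}
    - {"delta_pos":[-4,14,0],"turn":0,"fingers":-0.6}
    - {"delta_pos":[-6,22,0],"turn":0,"fingers":-0.6}
    - {"delta_pos":[-8,30,0],"turn":0,"fingers":-0.6}
    - {"delta_pos":[-10,38,0],"turn":0,"fingers":-0.6}
    - {"delta_pos":[-12,46,0],"turn":0,"fingers":-0.6}
    - {"delta_pos":[-14,54,0],"turn":0,"fingers":-0.6}
    - {"delta_pos":[-16,60,0],"turn":0,"fingers":-0.6}

```text
clock: 9.8
position: [0.5705, 0.0195, 0.0112]
eef_rot: [-90.0, -0.0, -168.4]
ft_force: [1.2, -2.1, 1.8]
gripper_width: 0.0684
```

```bash
python3 - <<'E'
from h import *
i,_=eyes.get_image('side')
s=manip.read_state();print(s['position'],s['ft_force'],s['gripper_width'])
cv2.imwrite('pics/s4.png',cv2.resize(i[100:350,150:480],None,fx=2.3,fy=2.3,interpolation=cv2.INTER_CUBIC))
E
```

```text
[0.5700742  0.02007992 0.01109094] [ 0.2177076  -0.35477757  0.35240656] 0.06827891667600151
```

View pics/s4.png

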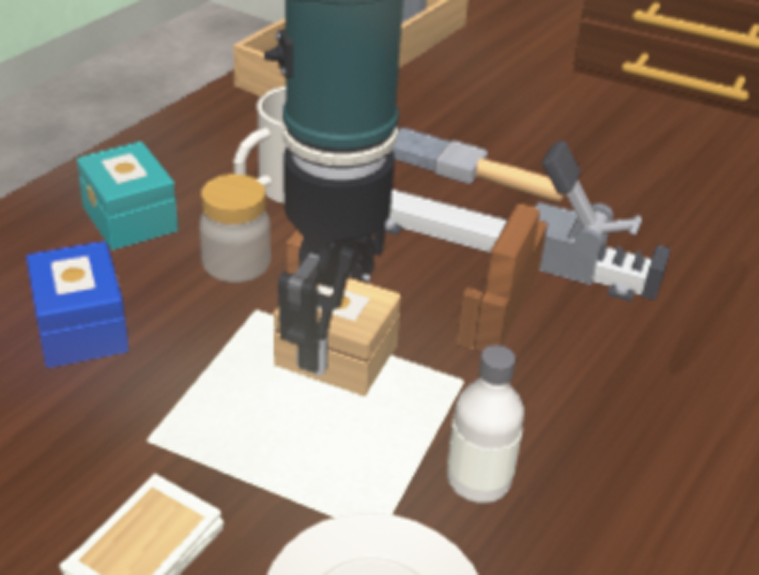

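The box is upright and caged at (335,335), half on the sheet, with nothing disturbed. I'll slide it the rest of the way, open and lift.

Request:
play_rows:
  commands:
    - {"delta_pos":[-2,8,0],"turn":0,"fingers":-0.6}
    - {"delta_pos":[-5,16,0],"turn":0,"fingers":-0.6}
    - {"delta_pos":[-7,24,0],"turn":0,"fingers":-0.6}
    - {"delta_pos":[-10,32,0],"turn":0,"fingers":-0.6}
    - {"delta_pos":[-12,40,0],"turn":0,"fingers":-0.6}
    - {"delta_pos":[-15,48,0],"turn":0,"fingers":-0.6}
    - {"delta_pos":[-17,54,0],"turn":0,"fingers":-0.6}
    - {"delta_pos":[-18,57,0],"turn":0,"fingers":-0.6}

```text
clock: 10.85
position: [0.5524, 0.0763, 0.0112]
eef_rot: [-90.0, -0.0, -168.4]
ft_force: [0.0, -1.3, 0.3]
gripper_width: 0.0684
```

Request:
play_rows:
  commands:
    - {"delta_pos":[0,-1,0],"turn":0,"fingers":-1}
    - {"delta_pos":[0,-1,0],"turn":0,"fingers":-1}
    - {"delta_pos":[0,-1,0],"turn":0,"fingers":-1}
    - {"delta_pos":[0,-1,20],"turn":0,"fingers":-1}
    - {"delta_pos":[0,-1,60],"turn":0,"fingers":-1}
    - {"delta_pos":[0,-1,110],"turn":0,"fingers":-1}
    - {"delta_pos":[0,-1,160],"turn":0,"fingers":-1}
    - {"delta_pos":[0,-1,210],"turn":0,"fingers":-1}

```text
clock: 11.85
position: [0.5525, 0.0747, 0.2229]
eef_rot: [-90.0, 0.0, -168.5]
ft_force: [0.9, -0.1, 0.3]
gripper_width: 0.0854
```

Request:
play_rows:
  commands:
    - {"delta_pos":[0,-55,0],"turn":0,"fingers":-1}
    - {"delta_pos":[0,-110,0],"turn":0,"fingers":-1}
    - {"delta_pos":[0,-165,0],"turn":0,"fingers":-1}
    - {"delta_pos":[0,-220,0],"turn":0,"fingers":-1}
    - {"delta_pos":[0,-275,0],"turn":0,"fingers":-1}
    - {"delta_pos":[0,-330,0],"turn":0,"fingers":-1}
    - {"delta_pos":[0,-385,0],"turn":0,"fingers":-1}
    - {"delta_pos":[0,-385,0],"turn":0,"fingers":-1}

```text
clock: 12.85
position: [0.552, -0.3141, 0.221]
eef_rot: [-89.9, -0.0, -168.7]
ft_force: [-0.5, 0.7, -1.3]
gripper_width: 0.0851
```

```bash
python3 - <<'E'
from h import *
i,d=eyes.get_image('top'); P=cloud('top',d); s=manip.read_state();print(s['clock'],s['position'],s['ft_force'])
a=np.radians(11.5);E=np.array([[np.cos(a),np.sin(a)],[-np.sin(a),np.cos(a)]]); C=(P[...,:2]*1000-[593,-74])@E.T
m=(P[...,2]>.048)&(P[...,2]<.062)&(abs(C[...,0]+10)<70)&(abs(C[...,1]-150)<70)
print(cv2.minAreaRect(C[m].astype(np.float32)),np.median(P[...,2][m]))
m=(P[...,2]>.09)&(P[...,2]<.1)&(abs(C[...,1])<33)&(C[...,0]>-135)&(C[...,0]<-75); print(np.median(C[m],axis=0))
cv2.imwrite('pics/t5.png',cv2.resize(i,(784,588),interpolation=cv2.INTER_CUBIC))
E
```

```text
12.9 [ 0.55210983 -0.31191623  0.22083646] [-0.29033478  0.62359701  0.52340341]
((-11.877473831176758, 153.99586486816406), (64.07708740234375, 78.04641723632812), 89.97994995117188) 0.05437816164405662
[-109.2398873     0.25067408]
```

View pics/t5.png

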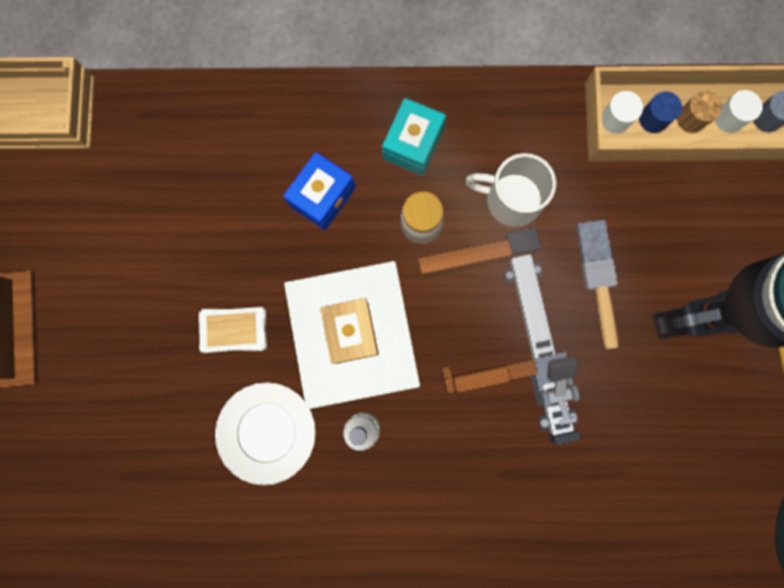

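The box is centred on the sheet at (349,330), the jaw is back, the paddle at (562,367) is flipped towards the box, and the bystanders have not moved. I'll hand in now.

```bash
python3 -c "
from station import manip; print(manip.sign_off())"
```

```text
the job is handed in; nothing more can be done
None
```

The job is done and handed in at about 13 s of the 54 s allowed. I flipped the pawl, pushed the jaw back to its end stop, and slid the box onto the sheet in a loose finger cage without lifting it.

**Last checks:**
- **Box:** its centre is at clamp (-12, 154) mm and it is still aligned with the clamp. It stands upright, its lid still at 54 mm, and lies wholly on the sheet, with about 45 mm or more of paper on every side.
- **Jaw:** it travelled about 59 mm from a start of 0–2 mm, and I had felt the end stop as rising force with no motion. It had not moved since.
- **Pawl:** it is still flipped towards the box.
- **Surroundings:** the bystanders and look-alikes look unmoved in the last top view, and the arm was clear of everything.

No check failed or disagreed. My first colour mask of the sheet ran into the saucer, so I used the sheet's corners, read by eye from the top view, instead.

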